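# Close up the goldsmith's tool chest

## Task

Close up the goldsmith's wooden tool chest with your fingertips: gently push both open upper drawers fully home, level with the bottom drawer that is already shut, and only then fold the lid all the way down, because the closed lid locks the drawers. Only push; pick nothing up, and leave the things on the bench and in the chest where they lie.

Things in the scene. Friction and masses are not known exactly. Their poses are not given: they have to be found in the camera images.
- chest: Light wooden tool chest with brass fittings, fixed, 170 deep (x) x 300 wide (y) x 140 mm high without the lid. Origin: centre of its underside on the bench. Its x points from the front to the hinge side at the back, z up; turned about z only. Case front at x = -85 mm; drawer fronts are 10 mm thick and lie over it (shut: outer face at x = -95 mm).
- left_drawer (a joint): How far the upper left drawer (y = +74 mm in the chest) is out, m: 0 = fully home against its stop, grows as it comes out towards the chest's -x, at most 0.09. It slides with about 1 to 2 N and stays where it is left.
- right_drawer (a joint): The same for the upper right drawer (y = -74 mm in the chest).
- bottom_drawer (a joint): The same for the wide bottom drawer (front 292 wide x 45 mm high, middle 34 mm above the bench); it starts shut at 0.
- left_drawer_front (a point): Centre of the outer face of the upper left drawer's front, 81 mm above the bench; moves with the drawer. The front is 144 wide x 42 mm high (60 to 102 mm above the bench). A brass knob 14 mm across stands out 14 mm here; the front is bare to either side of it.
- right_drawer_front (a point): The same on the upper right drawer.
- lid (a joint): Angle of the lid, rad: 0 = fully down on the case, grows as it opens up and back, at most 1.7. A stiff friction hinge holds it at any angle; it takes up to about 4 N near the free edge to move it down.
- lid_hinge (a point): Middle of the lid's hinge line, which runs along the chest's y at the case's upper back edge (x = +85, z = 140 mm in the chest). The point turns with the lid.
- lid_edge (a point): Middle of the free edge on the lid's outer (upper) face: with the lid down, 170 mm from the hinge line towards the front and 28 mm above it. The lid is a shallow hollow box 170 x 300 x 28 mm; its outer face is flat but for a brass handle 100 mm long along y, 13 mm high, in the middle, 65 mm from the hinge line.
- ring: Silver ring with a rosette, 22 mm across, 6 mm high, lying in the till; origin under its middle. Leave alone.
- loupe: Folding loupe, 67 x 32 x 12 mm, lying in the till; origin under the lens. Leave alone.
- jar: Green glass jar with a white cap, 64 mm across, 85 mm high, standing beside the chest; origin under its middle. Leave alone.
- tin: Open shallow brass tin, 75 x 110 x 22 mm, beside the chest on the other side; origin under its middle. Leave alone.
- mandrel: Steel ring mandrel with a blue handle, 335 mm long, 26 mm thick, lying along its own x; origin under it, 130 mm from its thin end. Leave alone.
- pliers: Pliers with red handles, about 168 x 45 x 12 mm, lying along their own x; origin under the middle. Leave alone.
- dish: White dish 120 mm across heaped with small gold castings, 28 mm high; origin under its middle. Leave alone.

How it is judged:
By the outcome, as a careful person would: the job done as asked, in the order asked, and still so for the second after the job is handed in, with the robot touching nothing.
It also fails if it takes over 58 s, if anything falls off the work surface, if the arm or the gripper's body presses on something with over 40 N, if the wrist force passes 120 N, or if a joint passes its speed limit or range.

## Robot

A 6-joint arm with a two-finger parallel gripper is mounted at the origin on the work surface. World frame = base frame: x ahead of the robot, y to its left, z up, the work surface at z = 0. Lengths are in m, angles in rad, forces in N, time in s.
With the tool pointing down it reaches from about 0.225 to 0.875 m from the base axis. Payload 3.4 kg.
Tool frame: the origin (TCP) lies where the fingers leave the gripper's body, on its centre line; the fingertips stand 73 mm ahead of it and the grasp point (between the pads) lies 54 mm ahead of it (manip.pinch_z is the distance from the TCP to the grasp point, in m); z points along the fingers, y is the line along which they close (so a half turn about z gives the same grasp; the last joint's range is limited). The gripper opens to 85 mm and grips with 20 to 120 N. Pads are 22 mm wide; open, the fingers measure 114 mm over their backs; the gripper's body (76 mm by 85 mm) begins 54 mm behind the grasp point. The pads swing forward as they close: fully open they stand 13 mm farther back than shut.
Start: joints at [1.122, 0.276, 1.505, -0, 1.361, -0.121], TCP at [0.185, 0.544, 0.304] pointing down, gripper open.
Joint ranges: [-2.89, 2.89], [-0.75, 2.08], [0.22, 2.7], [-1.18, 4.32], [0.11, 2.71], [-2.7, 2.7]. Speed limits (rad/s): [2.57, 2.57, 3.14, 3.14, 3.14, 3.14].

## Interface

Orientations are given as a unit quaternion [w, x, y, z].
In Python, from rig import readout, imaging, manip gives the robot as it stands. The module is installed in compiled form; this text tells all that it offers.
- The arm moves only by the tool servo_tool, never from a script. Its argument "moves" is a list of rows, each an object with "dp": the shift along the tool's x, y, z in units of 0.2 m (1.0 is 0.2 m), a list of three; "delta_rot": the turn, a rotation vector about the tool's x, y, z in units of 0.1 rad (1.0 is 0.1 rad), a list of three; "fingers": the opening, from 0 (shut) to 1 (fully open). In form: [{"dp": [dx, dy, dz], "delta_rot": [wx, wy, wz], "fingers": fingers}, ...]. A call has 1 to 5 rows; each row shifts and turns the commanded pose from where the row before left it, along the tool's axes as they then stand; what a row does not reach is not made up. A row lasts 1/10 s, in which the tool goes at most 50 mm and 8.59 degrees, less where a joint would pass 70% of its speed; a pose out of reach is approached as far as the arm can. A call with a number of a shift or a turn outside -1 to 1 is refused whole. A call with a gripper value outside its range is refused whole. The fingers move at their own pace and stop on an object; "force" is the grip in N (left out, the last holds). Time passes only in rows, so rows that do not move let the fingers close. It gives the time, the measured TCP pose, the force, the opening and the grip force at its end, in the units of the state.
- readout.get_state(): the state, without advancing time (a new reading comes with each control period).
- imaging.get_image(name): name is "scene" or "top" or "wrist"; returns (picture, depth): 400x640x3 uint8, red, green, blue; 400x640 float32, m along the optical axis (not along the pixel's ray), 0 where there is no reading.
- imaging.calibration(name): a dict with "intrinsics" (3x3 intrinsics, pixels), "R" (3x3) and "t" (3): a world point X has camera coordinates R X + t; the wrist camera has in their place "hand_eye" (4x4, takes a point from camera to tool coordinates, whose origin is the TCP and whose axes are the flange's). Camera axes: x right, y down, z forward; pixel columns grow to the right and rows downward; lengths in m; the calibration is good to about 2 mm. A picture is of the moment at which its call begins: read the wrist's pose just before it. calibration takes no time and is no camera call.
- manip.sign_off(): hands the job in; it is judged then, once.
The state is a dict: "clock": time; "qpos": joint angles; "qd": joint speeds; "effort": joint torques, N m; "position": TCP position; "ee_rot": TCP orientation; "contact_force": force on the tool from outside, world axes, zero at the start; "moment": the same for the moment, N m; "width": finger opening in m; "gripper_force": force on a finger pad.
Only numpy, scipy, OpenCV 4.12 (cv2) and the standard library are available. Lean on these libraries where they do the work, as an engineer would, in place of code of your own. Each camera call takes 0.05 s, during which the arm holds its last target. There are 200 camera calls.

## Working session

There is one attempt and no reset: what is moved stays moved. The work goes in short steps, Python scripts to look and compute and a tool call to move; the robot and the scene stay as the last step left them, time stands still between calls to the robot, and variables do not carry over. Pictures are saved under pics/ and viewed, at most 10 in all, crops included, and the job is handed in when it is done.

Besides the shell and the picture viewer there is one more tool, called as a command line: name --argument value ..., lists and objects as JSON in quotes. servo_tool: Moves the arm, as the interface text tells. Its arguments: {"type":"object","properties":{"moves":{"type":"array"},"force":{"type":"number"}},"required":["moves"]}

```bash
mkdir -p pics
python3 - <<'E'
from rig import readout, imaging, manip
import cv2,numpy as np
for n in ("scene","top"):
    p,d=imaging.get_image(n); cv2.imwrite(f"pics/{n}0.png",p[:,:,::-1]); np.save(f"{n}0.npy",d)
    c=imaging.calibration(n); print(n,np.round(c["intrinsics"],1).tolist(),np.round(c["R"],4).tolist(),np.round(c["t"],4).tolist())
s=readout.get_state(); print(s)
E
```

```text
scene [[442.5, 0.0, 319.4], [0.0, 442.5, 197.6], [0.0, 0.0, 1.0]] [[0.9811, -0.193, 0.0114], [-0.1449, -0.7732, -0.6174], [0.1279, 0.6041, -0.7866]] [-0.4865, 0.1382, 1.2568]
top [[403.8, 0.0, 326.2], [0.0, 403.8, 196.0], [0.0, 0.0, 1.0]] [[0.0046, -1.0, 0.0033], [-0.9877, -0.005, -0.1563], [0.1563, -0.0025, -0.9877]] [-0.0155, 0.5044, 1.2592]
{'clock': 0.1, 'qpos': array([ 1.12200461e+00,  2.76543305e-01,  1.50598321e+00,  2.16874504e-06,
        1.36069883e+00, -1.21037562e-01]), 'qd': array([-0.00154212, -0.00153265, -0.00259178, -0.00059028,  0.00030568,
        0.00151302]), 'effort': array([ 1.08105629e-03, -4.17697406e+01, -2.46405280e+01, -1.95489918e-05,
        5.78883963e-03,  4.59055428e-06]), 'position': array([0.18497932, 0.54407513, 0.30312882]), 'ee_rot': array([-2.30472262e-04,  1.63144727e-01,  9.86601810e-01, -7.83136745e-04]), 'contact_force': array([-0.1144337 ,  0.37506268,  0.01282893]), 'moment': array([-0.08367635,  0.00669373,  0.01106309]), 'gripper_force': 0.0, 'width': 0.08524054637694355}
```

View pics/scene0.png

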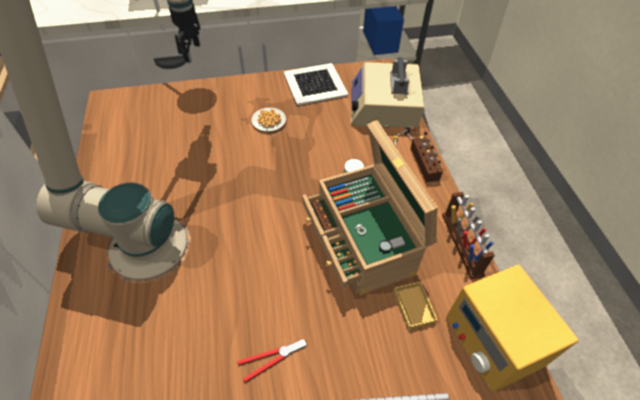

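View pics/top0.png

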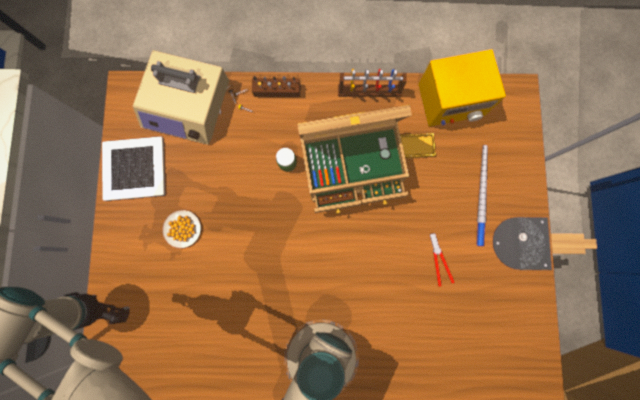

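The scene picture shows the chest at about (370,230) with both upper drawers out towards the robot and the lid open. In the top picture the chest is at (355,150), the left drawer front at about (337,205), the right at about (385,195), the jar at (286,158) and the tin at (422,145). Next I'll enlarge the top view.

```bash
cat > h.py <<'E'
from rig import readout, imaging, manip
import cv2,numpy as np
def w(n,uv,d):
    c=imaging.calibration(n);K=np.array(c["intrinsics"]);R=np.array(c["R"]);t=np.array(c["t"])
    u,v=uv; z=d if np.isscalar(d) else d[v,u]
    return R.T@(np.linalg.inv(K)@[u,v,1]*z-t)
def cloud(n,d):
    c=imaging.calibration(n);K=np.array(c["intrinsics"]);R=np.array(c["R"]);t=np.array(c["t"])
    v,u=np.indices(d.shape); P=np.stack([u,v,np.ones_like(u)],-1)@np.linalg.inv(K).T*d[...,None]
    return (P-t)@R
E
python3 - <<'E'
from h import *
p=cv2.imread("pics/top0.png")[95:220,290:450]; cv2.imwrite("pics/c1.png",cv2.resize(p,None,fx=5,fy=4.8,interpolation=cv2.INTER_CUBIC)[:600])
P=cloud("top",np.load("top0.npy"))
print("rows 100..216 step4, cols 304..412 step 12: z(mm)")
for r in range(100,218,4): print(r,[int(P[r,c,2]*1000) for c in range(300,416,8)])
for uv in [(317,209),(405,200),(340,205),(385,197),(303,140),(409,120),(315,193),(406,180)]:
    print(uv,np.round(P[uv[1],uv[0]],4))
E
```

```text
rows 100..216 step4, cols 304..412 step 12: z(mm)
100 [0, 2, 0, -2, 5, 1322, 0, 6, 5, 2, -4, -4, 0, -2, 2]
104 [0, 1, 3, 6, 0, -3, 4, -2, 2, 0, -3, 4, 1, 2, 2]
108 [-1, 0, 2, -1, 2, 4, -3, 3, 2, 3, -3, 310, 310, 311, 0]
112 [-1, 0, 3, -1, 4, 5, 4, 0, 314, 309, 308, 307, 308, 307, 2]
116 [1, 0, 2, 0, -1, 310, 313, 310, 310, 309, 309, 307, 304, 298, 0]
120 [-2, 2, 310, 311, 309, 308, 309, 311, 308, 303, 299, 151, 159, 5, 2]
124 [309, 312, 306, 309, 308, 306, 305, 306, 149, 146, 147, 139, 140, 2, 5]
128 [310, 309, 311, 304, 305, 155, 148, 143, 140, 143, 123, 109, 133, 0, 2]
132 [308, 305, 150, 151, 144, 137, 140, 129, 113, 108, 105, 110, 133, -3, 1]
136 [212, 145, 144, 137, 126, 119, 110, 107, 112, 109, 112, 113, 119, 9, 2]
140 [0, 126, 119, 111, 111, 109, 115, 112, 110, 106, 119, 111, 110, 2, -1]
144 [4, 107, 113, 112, 111, 133, 108, 111, 109, 109, 122, 114, 106, 2, 4]
148 [0, 108, 115, 111, 108, 130, 110, 110, 110, 106, 108, 110, 108, 6, 8]
152 [2, 111, 114, 114, 117, 108, 108, 114, 112, 110, 123, 117, 112, 6, -1]
156 [-1, 110, 112, 111, 111, 112, 112, 107, 110, 113, 107, 119, 111, 14
[... 603 characters left out ...]
[5, 3, 126, 70, 66, 81, 81, 91, 70, 83, 68, 70, 65, 98, 0]
196 [4, 0, 68, 83, 80, 79, 83, 95, 99, 75, 98, 100, 102, 64, 2]
200 [0, 1, 93, 85, 75, 81, 67, 84, 99, 105, 73, 2, -1, 6, 5]
204 [3, 5, 92, 70, 69, 102, 102, 89, -1, 0, 0, -1, -3, 0, 1]
208 [3, 0, 107, 101, 95, 1, 2, 0, 1, 2, 3, 4, -3, -4, 1]
212 [-1, 0, 66, 2, 5, 2, 1322, -4, 1, -4, -2, 0, 2, 4, -2]
216 [-1, 2, 1, 3, -1, 2, 0, 2, 5, 0, 7, 0, 0, 1, -1]
(317, 209) [0.4542 0.0148 0.102 ]
(405, 200) [ 0.4983 -0.2742  0.0012]
(340, 205) [ 0.4669 -0.0553  0.1021]
(385, 197) [ 0.493  -0.1937  0.0974]
(303, 140) [0.6594 0.058  0.1417]
(409, 120) [ 0.7742 -0.2947  0.0026]
(315, 193) [0.5019 0.021  0.1122]
(406, 180) [ 0.5647 -0.2782  0.0064]
```

View pics/c1.png

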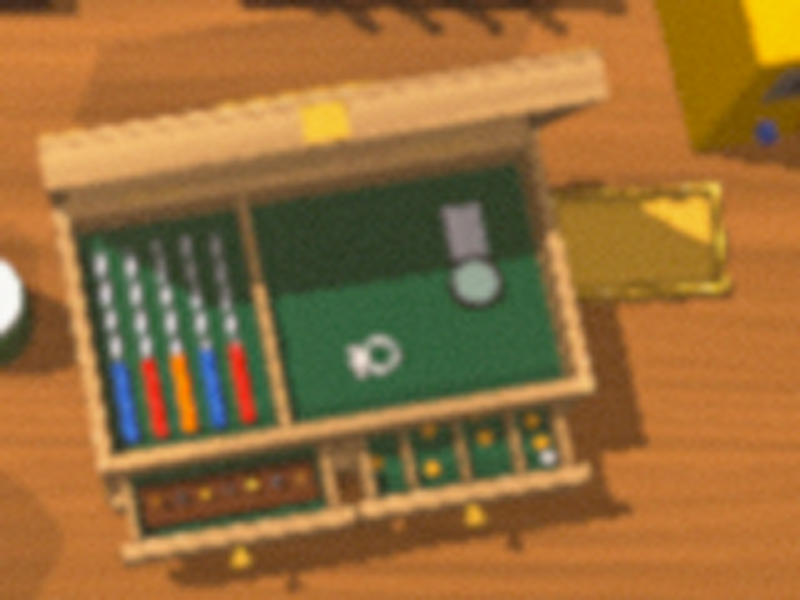

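The crop shows the case front rim from (103,470) to (592,390). The left drawer's outer front edge runs (128,555)-(350,518) and the right's (362,515)-(590,478). The knobs are near (240,555) and (475,515), and the lid edge strip runs (40,140)-(605,50).

```bash
cat >> h.py <<'E'
def ray(n,u,v,zz):
    c=imaging.calibration(n);K=np.array(c["intrinsics"]);R=np.array(c["R"]);t=np.array(c["t"])
    o=-R.T@t; r=R.T@np.linalg.inv(K)@[u,v,1]; return o+r*(zz-o[2])/r[2]
E
python3 - <<'E'
from h import *
f=lambda a,b,z:ray("top",290+a/5,95+b/4.8,z)
rim=[f(103,470,.14),f(592,390,.14)]
dl=[f(128,558,.102),f(350,521,.102)]; dr=[f(364,515,.102),f(590,482,.102)]
lid=[f(40,140,.31),f(605,55,.31)]
for n,q in (("rim",rim),("dl",dl),("dr",dr),("lid",lid)):
    q=np.array(q); e=q[1]-q[0]; print(n,q.round(4).tolist(),"len",np.linalg.norm(e).round(4),"yaw",np.arctan2(e[0],-e[1]).round(4))
# cloud fit: rim and drawer fronts via depth over z bands in both cameras
for n in("top","scene"):
    P=cloud(n,np.load(n+"0.npy")).reshape(-1,3)
    m=(P[:,0]>.4)&(P[:,0]<.85)&(P[:,1]>-.32)&(P[:,1]<.1)
    L=P[m&(P[:,2]>.16)]; print(n,len(L),L[:,2].max(),np.percentile(L[:,2],[50,99]))
    th=.166
    X=np.array([np.cos(-th),np.sin(-th)])
    for a,b in((.15,.18),(.18,.21),(.21,.24),(.24,.27),(.27,.3),(.3,.32)):
        q=L[(L[:,2]>a)&(L[:,2]<b)]
        if len(q)>5: print(a,np.percentile(q[:,:2]@X,[2,25,50,75,98]).round(4))
E
```

```text
rim [[0.4975, 0.0334, 0.14], [0.5495, -0.2585, 0.14]] len 0.2964 yaw 0.1764
dl [[0.4473, 0.019, 0.102], [0.4717, -0.1163, 0.102]] len 0.1375 yaw 0.1781
dr [[0.4756, -0.1249, 0.102], [0.4975, -0.2636, 0.102]] len 0.1404 yaw 0.1571
lid [[0.6511, 0.062, 0.31], [0.7014, -0.2347, 0.31]] len 0.3009 yaw 0.1678
top 1324 0.31630202610432845 [0.30904631 0.31536163]
0.15 [0.641  0.7154 0.7418 0.7454 0.7487]
0.18 [0.633  0.7312 0.7356 0.7377 0.7399]
0.21 [0.6291 0.7105 0.7229 0.7286 0.7344]
0.24 [0.6215 0.6706 0.7186 0.7217 0.7234]
0.27 [0.6133 0.6603 0.7004 0.7125 0.7149]
0.3 [0.6183 0.6458 0.671  0.6973 0.7262]
scene 2480 0.3152666761445047 [0.30418373 0.31364832]
0.15 [0.6431 0.6779 0.7099 0.7384 0.7643]
0.18 [0.6364 0.6703 0.704  0.7326 0.7589]
0.21 [0.6298 0.6612 0.7018 0.7297 0.7529]
0.24 [0.6206 0.6323 0.7263 0.7372 0.7477]
0.27 [0.6144 0.677  0.72   0.7309 0.741 ]
0.3 [0.6188 0.6512 0.6782 0.7027 0.7299]
```

```bash
cat >> h.py <<'E'
YAW=.171; C,S=np.cos(YAW),np.sin(YAW)
O=np.array([.5235,-.1125])+.085*np.array([C,S])
def ch(P): # world->chest
    P=np.array(P); q=P[...,:2]-O; return np.concatenate([q@np.array([[C,-S],[S,C]]),P[...,2:]],-1)
def pose():
    s=readout.get_state(); q=s["ee_rot"]; from scipy.spatial.transform import Rotation as T
    R=T.from_quat(q[[1,2,3,0]]); M=R.as_matrix()
    tip=s["position"]+M[:,2]*.073
    Rd=np.array([[-C,-S,0],[S*-1,C,0],[0,0,-1]]).T
    Rd=np.column_stack([[-C,-S,0],[-S,C,0],[0,0,-1]])
    rv=(R.inv()*T.from_matrix(Rd)).as_rotvec()
    f=s["contact_force"]; fc=np.array([C*f[0]+S*f[1],-S*f[0]+C*f[1],f[2]])
    print("t",round(s["clock"],2),"tip(chest mm)",(ch(tip)*1000).round(1),"rot units left",(rv*10).round(2),"F chest",fc.round(1),"w",round(s["width"],3),"q",s["qpos"].round(2))
    return s
E
python3 - <<'E'
from h import *
pose(); print("O",O)
for n in("top","scene"):
    Q=ch(cloud(n,np.load(n+"0.npy")).reshape(-1,3))
    m=(abs(Q[:,0])<.25)&(abs(Q[:,1])<.14)
    Q=Q[m]
    for a in np.arange(.15,.32,.02):
        q=Q[(Q[:,2]>a)&(Q[:,2]<a+.02)]
        if len(q)>8: print(n,round(a+.01,2),len(q),(np.percentile(q[:,0],[5,25,50,75,95])*1000).round())
    r=Q[(abs(Q[:,2]-.14)<.006)&(Q[:,0]<0)]; print("rim x",(np.percentile(r[:,0],[5,25,50,75,95])*1000).round())
    for sg in(1,-1):
        r=Q[(abs(Q[:,2]-.1)<.006)&(Q[:,0]<-.1)&(sg*Q[:,1]>.01)]; print("drawer",sg,(np.percentile(r[:,0],[5,25,50,75,95])*1000).round())
    z=Q[(abs(Q[:,2]-.14)<.006)]
E
```

```text
t 0.1 tip(chest mm) [-306.9  704.5  230.1] rot units left [-0.02 -0.01 -4.99] F chest [-0.   0.4  0. ] w 0.085 q [ 1.12  0.28  1.51  0.    1.36 -0.12]
O [ 0.60726028 -0.09803573]
top 0.16 115 [86. 90. 93. 95. 97.]
top 0.22 27 [109. 109. 110. 111. 112.]
top 0.3 710 [48. 51. 56. 62. 70.]
top 0.32 458 [56. 63. 68. 71. 74.]
rim x [-83. -81. -79. -77. -74.]
drawer 1 [-135. -133. -130. -127. -109.]
drawer -1 [-133. -131. -128. -124. -116.]
scene 0.16 431 [ 90.  97. 103. 105. 107.]
scene 0.18 157 [ 97.  99. 100. 101. 103.]
scene 0.2 170 [93. 94. 95. 96. 98.]
scene 0.22 159 [88. 89. 91. 92. 93.]
scene 0.3 823 [48. 51. 57. 62. 71.]
scene 0.32 393 [58. 65. 69. 72. 75.]
rim x [-83. -81. -79. -76. -74.]
drawer 1 [-135. -133. -130. -127. -103.]
drawer -1 [-132. -131. -127. -124. -113.]
```

servo_tool --moves '[{"dp":[0,0,0],"delta_rot":[0,0,-1],"fingers":0},{"dp":[0,0,0],"delta_rot":[0,0,-1],"fingers":0},{"dp":[0,0,0],"delta_rot":[0,0,-1],"fingers":0},{"dp":[0,0,0],"delta_rot":[0,0,-1],"fingers":0},{"dp":[0,0,0],"delta_rot":[0,0,-1],"fingers":0}]'

```text
clock: 0.6
position: [0.185, 0.5442, 0.3034]
ee_rot: [-0.0, -0.088, 0.996, -0.0]
contact_force: [0.3, 0.2, 0.2]
width: 0.0119
gripper_force: 0.0
```

servo_tool --moves '[{"dp":[0,-0.2,0],"delta_rot":[0,0,0],"fingers":0},{"dp":[0,-0.2,0],"delta_rot":[0,0,0],"fingers":0},{"dp":[0,-0.2,0],"delta_rot":[0,0,0],"fingers":0},{"dp":[0,-0.2,0],"delta_rot":[0,0,0],"fingers":0},{"dp":[0,-0.2,0],"delta_rot":[0,0,0],"fingers":0}]'

```text
clock: 1.1
position: [0.2192, 0.3457, 0.3035]
ee_rot: [-0.0, -0.086, 0.996, -0.0]
contact_force: [1.4, -0.6, -0.0]
width: 0.0001
gripper_force: 0.0
```

servo_tool --moves '[{"dp":[0,-0.2,0],"delta_rot":[0,0,0],"fingers":0},{"dp":[0,-0.2,0],"delta_rot":[0,0,0],"fingers":0},{"dp":[0,-0.2,0],"delta_rot":[0,0,0],"fingers":0},{"dp":[0,-0.2,0],"delta_rot":[0,0,0],"fingers":0},{"dp":[0,-0.2,0],"delta_rot":[0,0,0],"fingers":0}]'

```text
clock: 1.6
position: [0.2532, 0.1488, 0.3038]
ee_rot: [0.0, -0.087, 0.996, -0.0]
contact_force: [1.1, -0.2, 0.1]
width: 0.0004
gripper_force: 0.0
```

```bash
python3 -c "
from h import *
pose()"
```

```text
t 1.6 tip(chest mm) [-306.8  303.5  230.8] rot units left [-0.    0.    0.02] F chest [ 1.  -0.4  0.1] w 0.0 q [ 0.29 -0.17  1.99 -0.    1.32 -1.45]
```

servo_tool --moves '[{"dp":[-0.1,-0.2,0],"delta_rot":[0,0,0],"fingers":0},{"dp":[-0.1,-0.2,0],"delta_rot":[0,0,0],"fingers":0},{"dp":[-0.1,-0.2,0],"delta_rot":[0,0,0],"fingers":0},{"dp":[-0.1,-0.2,0],"delta_rot":[0,0,0],"fingers":0},{"dp":[-0.1,-0.2,0],"delta_rot":[0,0,0],"fingers":0}]'

```text
clock: 2.1
position: [0.3869, -0.0314, 0.3037]
ee_rot: [0.0, -0.085, 0.996, 0.0]
contact_force: [0.4, 1.2, 0.6]
width: -0.0003
gripper_force: 0.0
```

servo_tool --moves '[{"dp":[0,-0.15,0],"delta_rot":[0,0,0],"fingers":0},{"dp":[0,-0.15,0.1],"delta_rot":[0,0,0],"fingers":0},{"dp":[0,0,0.2],"delta_rot":[0,0,0],"fingers":0},{"dp":[0,0,0.2],"delta_rot":[0,0,0],"fingers":0},{"dp":[0,0,0.2],"delta_rot":[0,0,0],"fingers":0}]'

```text
clock: 2.6
position: [0.3965, -0.089, 0.1625]
ee_rot: [0.0, -0.085, 0.996, -0.0]
contact_force: [-0.1, 0.2, -1.1]
width: 0.0003
gripper_force: 0.0
```

servo_tool --moves '[{"dp":[-0.1,0,0.03],"delta_rot":[0,0,0],"fingers":0},{"dp":[-0.1,0,0],"delta_rot":[0,0,0],"fingers":0},{"dp":[0,0,0],"delta_rot":[0,0,0],"fingers":0}]'

```text
clock: 2.9
position: [0.4384, -0.082, 0.1574]
ee_rot: [0.001, -0.086, 0.996, -0.0]
contact_force: [0.0, -0.8, -0.2]
width: 0.0001
gripper_force: 0.0
```

```bash
python3 -c "
from h import *
pose()
p,d=imaging.get_image('scene');cv2.imwrite('pics/s1.png',cv2.resize(p[120:320,230:500,::-1],None,fx=2.9,fy=2.9))"
```

```text
t 2.9 tip(chest mm) [-163.6   44.5   84.4] rot units left [-0.    0.01  0.02] F chest [-0.1 -0.8 -0.2] w 0.0 q [-0.34  0.22  1.99  0.    0.92 -2.09]
```

View pics/s1.png

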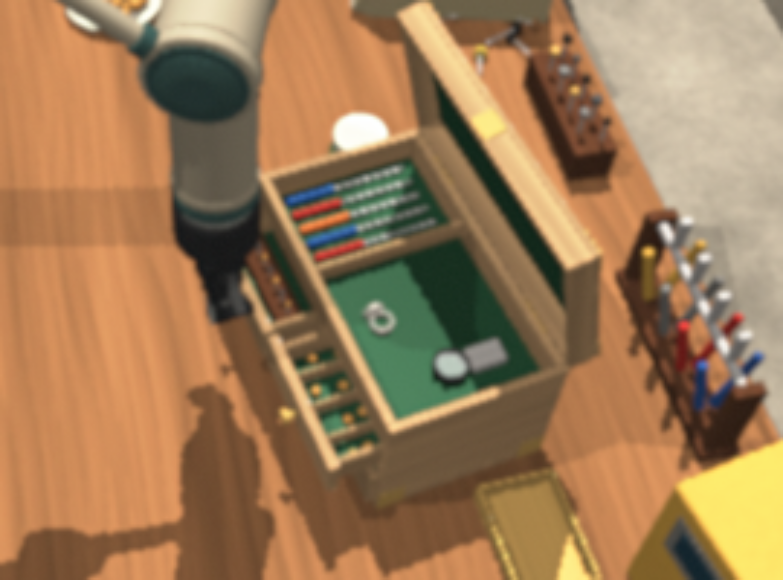

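The tip stands in front of the left drawer's inner half, clear of the knob. Now I'll push gently.

servo_tool --moves '[{"dp":[-0.05,0,0],"delta_rot":[0,0,0],"fingers":0},{"dp":[-0.04,0,0],"delta_rot":[0,0,0],"fingers":0},{"dp":[-0.04,0,0],"delta_rot":[0,0,0],"fingers":0},{"dp":[-0.04,0,0],"delta_rot":[0,0,0],"fingers":0},{"dp":[-0.04,0,0],"delta_rot":[0,0,0],"fingers":0}]'

```text
clock: 3.45
position: [0.4779, -0.0744, 0.158]
ee_rot: [-0.0, -0.086, 0.996, 0.0]
contact_force: [-0.7, 0.8, 1.2]
width: -0.0001
gripper_force: 0.7
```

servo_tool --moves '[{"dp":[-0.02,0,0],"delta_rot":[0,0,0],"fingers":0},{"dp":[-0.02,0,0],"delta_rot":[0,0,0],"fingers":0}]'

```text
clock: 3.65
position: [0.4857, -0.0732, 0.1579]
ee_rot: [-0.0, -0.086, 0.996, 0.0]
contact_force: [-1.4, -0.6, 0.2]
width: -0.0003
gripper_force: 0.7
```

```bash
python3 -c "
from h import *
pose()"
```

```text
t 3.65 tip(chest mm) [-115.5   45.2   84.9] rot units left [ 0.   -0.    0.01] F chest [-1.4 -0.4  0.2] w -0.0 q [-0.29  0.28  1.9  -0.    0.96 -2.03]
```

Sliding at about 1.4 N, with roughly 10 mm to go. Smaller steps now.

servo_tool --moves '[{"dp":[-0.02,0,0],"delta_rot":[0,0,0],"fingers":0},{"dp":[-0.01,0,0],"delta_rot":[0,0,0],"fingers":0}]'

```text
clock: 3.85
position: [0.4916, -0.0721, 0.1578]
ee_rot: [0.0, -0.086, 0.996, 0.0]
contact_force: [-1.8, -0.7, -0.0]
width: -0.0
gripper_force: 0.6
```

servo_tool --moves '[{"dp":[-0.01,0,0],"delta_rot":[0,0,0],"fingers":0}]'

```text
clock: 3.95
position: [0.4933, -0.0718, 0.1578]
ee_rot: [-0.0, -0.086, 0.996, 0.0]
contact_force: [-1.4, 0.3, 1.0]
width: -0.0
gripper_force: 0.6
```

servo_tool --moves '[{"dp":[-0.01,0,0],"delta_rot":[0,0,0],"fingers":0}]'

```text
clock: 4.05
position: [0.4952, -0.0715, 0.1578]
ee_rot: [-0.0, -0.086, 0.996, 0.0]
contact_force: [-1.9, 0.2, 0.4]
width: 0.0002
gripper_force: 0.6
```

servo_tool --moves '[{"dp":[-0.01,0,0],"delta_rot":[0,0,0],"fingers":0}]'

```text
clock: 4.15
position: [0.4967, -0.0712, 0.1578]
ee_rot: [-0.001, -0.086, 0.996, 0.0]
contact_force: [-4.7, -2.0, 4.5]
width: 0.0
gripper_force: 2.8
```

servo_tool --moves '[{"dp":[-0.01,0,0],"delta_rot":[0,0,0],"fingers":0}]'

```text
clock: 4.25
position: [0.497, -0.0711, 0.1577]
ee_rot: [-0.003, -0.087, 0.996, -0.0]
contact_force: [-10.0, -3.0, 6.9]
width: -0.0001
gripper_force: 5.0
```

servo_tool --moves '[{"dp":[0,0,0],"delta_rot":[0,0,0],"fingers":0}]'

```text
clock: 4.35
position: [0.4969, -0.0711, 0.1577]
ee_rot: [-0.003, -0.087, 0.996, -0.0]
contact_force: [-6.9, -2.1, 4.5]
width: 0.0001
gripper_force: 3.6
```

The left drawer is at its stop (10 N rise). Back off, shift to the right drawer, and push.

servo_tool --moves '[{"dp":[0.1,0,0],"delta_rot":[0,0,0],"fingers":0},{"dp":[0.15,0,0],"delta_rot":[0,0,0],"fingers":0},{"dp":[0.1,-0.15,0],"delta_rot":[0,0,0],"fingers":0},{"dp":[0,-0.15,0],"delta_rot":[0,0,0],"fingers":0},{"dp":[0,-0.15,0],"delta_rot":[0,0,0],"fingers":0}]'

```text
clock: 4.85
position: [0.446, -0.1727, 0.1584]
ee_rot: [0.001, -0.086, 0.996, -0.001]
contact_force: [0.6, 0.2, 0.0]
width: -0.0002
gripper_force: 0.0
```

servo_tool --moves '[{"dp":[-0.08,0,0],"delta_rot":[0,0,0],"fingers":0},{"dp":[-0.05,0,0],"delta_rot":[0,0,0],"fingers":0},{"dp":[-0.04,0,0],"delta_rot":[0,0,0],"fingers":0},{"dp":[-0.04,0,0],"delta_rot":[0,0,0],"fingers":0},{"dp":[-0.04,0,0],"delta_rot":[0,0,0],"fingers":0}]'

```text
clock: 5.35
position: [0.4952, -0.1619, 0.1577]
ee_rot: [-0.001, -0.087, 0.996, 0.0]
contact_force: [-0.9, -1.2, -0.5]
width: -0.0
gripper_force: 0.7
```

```bash
python3 -c "
from h import *
pose()"
```

```text
t 5.35 tip(chest mm) [-121.4  -43.8   84.7] rot units left [ 0.01 -0.01  0.03] F chest [-1.1 -1.  -0.5] w -0.0 q [-0.45  0.32  1.84 -0.    0.98 -2.19]
```

servo_tool --moves '[{"dp":[-0.03,0,0],"delta_rot":[0,0,0],"fingers":0},{"dp":[-0.02,0,0],"delta_rot":[0,0,0],"fingers":0},{"dp":[-0.01,0,0],"delta_rot":[0,0,0],"fingers":0}]'

```text
clock: 5.65
position: [0.5069, -0.1603, 0.1577]
ee_rot: [-0.0, -0.086, 0.996, 0.0]
contact_force: [-1.1, 0.9, -0.3]
width: -0.0002
gripper_force: 0.6
```

servo_tool --moves '[{"dp":[-0.01,0,0],"delta_rot":[0,0,0],"fingers":0}]'

```text
clock: 5.75
position: [0.5086, -0.1602, 0.1578]
ee_rot: [-0.0, -0.086, 0.996, 0.0]
contact_force: [-1.7, 1.2, -0.4]
width: 0.0001
gripper_force: 0.6
```

servo_tool --moves '[{"dp":[-0.01,0,0],"delta_rot":[0,0,0],"fingers":0}]'

```text
clock: 5.85
position: [0.5105, -0.16, 0.1578]
ee_rot: [-0.0, -0.086, 0.996, 0.0]
contact_force: [-1.1, 1.2, -0.8]
width: 0.0001
gripper_force: 0.6
```

servo_tool --moves '[{"dp":[-0.01,0,0],"delta_rot":[0,0,0],"fingers":0}]'

```text
clock: 5.95
position: [0.5126, -0.1598, 0.1579]
ee_rot: [-0.0, -0.086, 0.996, 0.0]
contact_force: [-0.7, 0.9, 0.1]
width: -0.0003
gripper_force: 0.6
```

servo_tool --moves '[{"dp":[-0.01,0,0],"delta_rot":[0,0,0],"fingers":0}]'

```text
clock: 6.05
position: [0.513, -0.1597, 0.1578]
ee_rot: [-0.002, -0.086, 0.996, 0.0]
contact_force: [-8.1, -2.4, 5.7]
width: 0.0003
gripper_force: 4.4
```

servo_tool --moves '[{"dp":[-0.01,0,0],"delta_rot":[0,0,0],"fingers":0}]'

```text
clock: 6.15
position: [0.5134, -0.1597, 0.1578]
ee_rot: [-0.004, -0.087, 0.996, -0.0]
contact_force: [-13.0, -3.3, 8.0]
width: -0.0002
gripper_force: 6.7
```

```bash
python3 -c "
from h import *
pose()"
```

```text
t 6.15 tip(chest mm) [-103.6  -44.7   84.8] rot units left [ 0.01 -0.08  0.03] F chest [-13.4  -1.    8. ] w -0.0 q [-0.43  0.35  1.8  -0.01  1.   -2.17]
```

Both drawers are at their stops. Back off, rise, and check.

servo_tool --moves '[{"dp":[0.1,0,0],"delta_rot":[0,0,0],"fingers":0},{"dp":[0.15,0,0],"delta_rot":[0,0,0],"fingers":0},{"dp":[0.1,0,-0.2],"delta_rot":[0,0,0],"fingers":0},{"dp":[0,0,-0.2],"delta_rot":[0,0,0],"fingers":0},{"dp":[0,0,-0.2],"delta_rot":[0,0,0],"fingers":0}]'

```text
clock: 6.65
position: [0.4475, -0.1716, 0.2796]
ee_rot: [0.001, -0.085, 0.996, -0.0]
contact_force: [1.5, -1.7, -0.8]
width: 0.0001
gripper_force: 0.0
```

servo_tool --moves '[{"dp":[0,0,-0.2],"delta_rot":[0,0,0],"fingers":0},{"dp":[0,0,-0.2],"delta_rot":[0,0,0],"fingers":0},{"dp":[0,0,-0.2],"delta_rot":[0,0,0],"fingers":0},{"dp":[0,0,-0.2],"delta_rot":[0,0,0],"fingers":0}]'

```text
clock: 7.05
position: [0.4479, -0.1714, 0.4402]
ee_rot: [0.001, -0.086, 0.996, -0.001]
contact_force: [0.3, -0.3, 0.3]
width: 0.0002
gripper_force: 0.0
```

```bash
python3 -c "
from h import *
pose()
p,d=imaging.get_image('top');cv2.imwrite('pics/t2.png',cv2.resize(p[90:240,280:460,::-1],None,fx=4,fy=4))"
```

```text
t 7.05 tip(chest mm) [-169.3  -45.3  367.2] rot units left [-0.02  0.03  0.01] F chest [ 0.3 -0.4  0.3] w 0.0 q [-0.51  0.08  1.43  0.    1.63 -2.25]
```

View pics/t2.png

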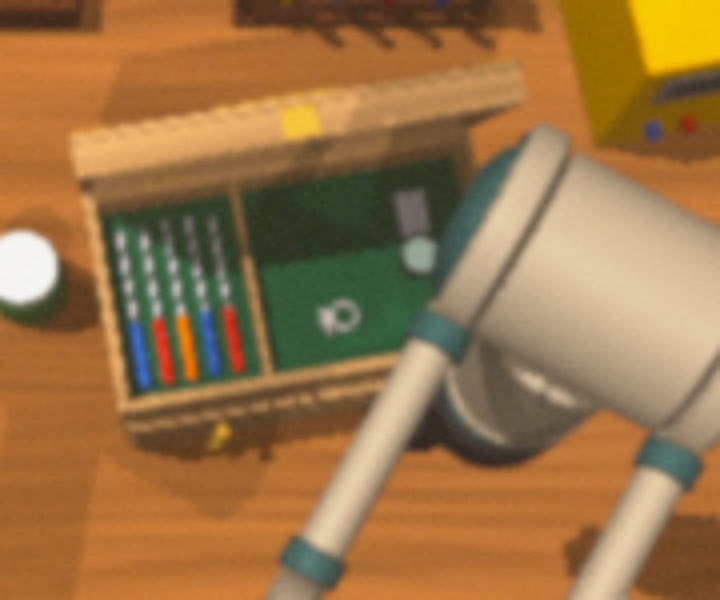

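The left drawer's front lies against the case at (230,430) and the right is hidden by the arm. Now I'll carry on behind the lid, high.

servo_tool --moves '[{"dp":[-0.19,0.03,0],"delta_rot":[0,0,0],"fingers":0},{"dp":[-0.19,0.03,0],"delta_rot":[0,0,0],"fingers":0},{"dp":[-0.19,0.03,0],"delta_rot":[0,0,0],"fingers":0},{"dp":[-0.19,0.03,0],"delta_rot":[0,0,0],"fingers":0},{"dp":[-0.19,0.03,0],"delta_rot":[0,0,0],"fingers":0}]'

```text
clock: 7.6
position: [0.6317, -0.1086, 0.438]
ee_rot: [0.001, -0.086, 0.996, -0.0]
contact_force: [0.4, -0.1, 1.2]
width: -0.0003
gripper_force: 0.0
```

servo_tool --moves '[{"dp":[-0.19,0.03,0],"delta_rot":[0,0,0],"fingers":0},{"dp":[-0.19,0.03,0],"delta_rot":[0,0,0],"fingers":0},{"dp":[-0.19,0,0],"delta_rot":[0,0,0],"fingers":0},{"dp":[0,0,0],"delta_rot":[0,0,0],"fingers":0}]'

```text
clock: 8.0
position: [0.7449, -0.0767, 0.4334]
ee_rot: [0.0, -0.087, 0.996, 0.001]
contact_force: [-0.1, -0.6, -1.0]
width: 0.0001
gripper_force: 0.0
```

```bash
python3 -c "
from h import *
pose()
p,d=imaging.get_image('scene');cv2.imwrite('pics/s2.png',cv2.resize(p[100:320,230:500,::-1],None,fx=2.7,fy=2.7))
Q=ch(cloud('scene',d))[(abs(ch(cloud('scene',d))[...,1])<.2)]
for sg in(1,-1):
  r=Q[(abs(Q[:,2]-.1)<.006)&(Q[:,0]<-.07)&(sg*Q[:,1]>.01)]; print(len(r),np.percentile(r[:,0]*1000,[2,10,50,90]).round())
"
```

```text
t 8.0 tip(chest mm) [139.3  -2.3 360.4] rot units left [0.01 0.   0.03] F chest [-0.2 -0.5 -1. ] w 0.0 q [-0.2   0.54  0.78  0.    1.83 -1.94]
256 [-611. -547.  -91.  -84.]
233 [-92. -91. -87. -81.]
```

View pics/s2.png

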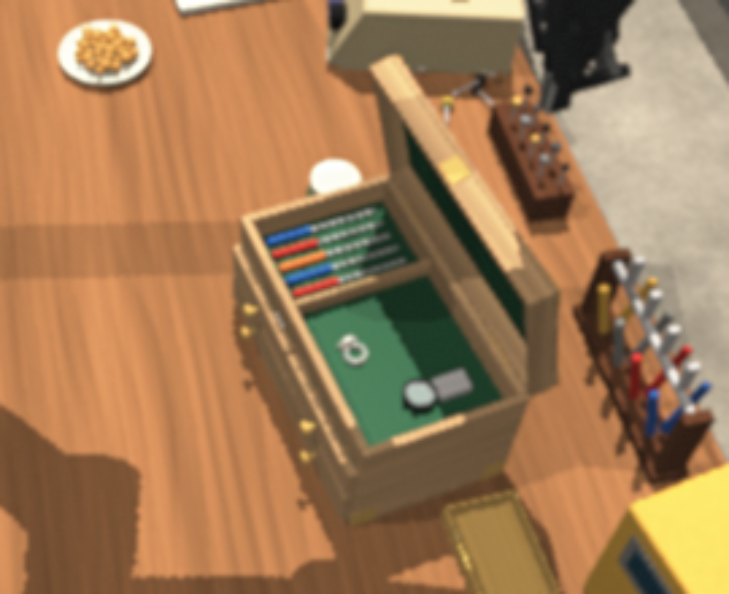

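Both upper drawers are level with the bottom one: the fronts line up at (300,380) and the depth reads about -92 mm. The lid is untouched. Next I'll lower behind the lid and approach it.

servo_tool --moves '[{"dp":[0,0,0.18],"delta_rot":[0,0,0],"fingers":0},{"dp":[0,0,0.17],"delta_rot":[0,0,0],"fingers":0},{"dp":[0.1,0,0],"delta_rot":[0,0,0],"fingers":0},{"dp":[0.05,0,0],"delta_rot":[0,0,0],"fingers":0}]'

```text
clock: 8.45
position: [0.7082, -0.0834, 0.3674]
ee_rot: [-0.001, -0.086, 0.996, 0.0]
contact_force: [-0.2, -0.2, 0.5]
width: 0.0001
gripper_force: 0.0
```

servo_tool --moves '[{"dp":[0.05,0,0],"delta_rot":[0,0,0],"fingers":0},{"dp":[0.03,0,0],"delta_rot":[0,0,0],"fingers":0},{"dp":[0.03,0,0],"delta_rot":[0,0,0],"fingers":0}]'

```text
clock: 8.75
position: [0.6895, -0.0868, 0.3699]
ee_rot: [0.003, -0.086, 0.996, -0.001]
contact_force: [2.4, 0.4, 0.9]
width: 0.0003
gripper_force: 1.6
```

```bash
cat >> h.py <<'E'
def path(r,ths,hw=.011):
    # tip centre for lower-front tip corner contact at r along the outer face (vertical tool): tip bottom x span +-hw; contact = front-bottom corner for steep lid
    for t in ths:
        a=np.radians(t); print(t,((.085-r*np.cos(a)+.028*np.sin(a)+hw)*1000).round(),((.14+r*np.sin(a)+.028*np.cos(a))*1000).round())
E
python3 -c "
from h import *
pose(); path(.145,range(75,-1,-5))"
```

```text
t 8.75 tip(chest mm) [ 83.4  -3.  296.9] rot units left [-0.02  0.06  0.01] F chest [ 2.4 -0.   0.9] w 0.0 q [-0.23  0.44  1.1   0.    1.6  -1.97]
75 86.0 287.0
70 73.0 286.0
65 60.0 283.0
60 48.0 280.0
55 36.0 275.0
50 24.0 269.0
45 13.0 262.0
40 3.0 255.0
35 -7.0 246.0
30 -16.0 237.0
25 -24.0 227.0
20 -31.0 216.0
15 -37.0 205.0
10 -42.0 193.0
5 -46.0 181.0
0 -49.0 168.0
```

Contact with the lid at 2.4 N. Following its arc.

servo_tool --moves '[{"dp":[0.06,0,0.03],"delta_rot":[0,0,0],"fingers":0},{"dp":[0.06,0,0.03],"delta_rot":[0,0,0],"fingers":0},{"dp":[0.06,0,0.03],"delta_rot":[0,0,0],"fingers":0}]'

```text
clock: 9.05
position: [0.6541, -0.093, 0.3517]
ee_rot: [0.003, -0.086, 0.996, -0.001]
contact_force: [2.4, 0.1, 3.4]
width: 0.0002
gripper_force: 1.7
```

servo_tool --moves '[{"dp":[0.06,0,0.025],"delta_rot":[0,0,0],"fingers":0},{"dp":[0.06,0,0.03],"delta_rot":[0,0,0],"fingers":0},{"dp":[0.06,0,0.035],"delta_rot":[0,0,0],"fingers":0}]'

```text
clock: 9.35
position: [0.6186, -0.0993, 0.3332]
ee_rot: [0.003, -0.086, 0.996, -0.001]
contact_force: [2.4, -0.4, 0.9]
width: 0.0001
gripper_force: 1.1
```

```bash
python3 -c "
from h import *
pose()"
```

```text
t 9.35 tip(chest mm) [ 11.4  -3.3 260.2] rot units left [-0.02  0.05  0.01] F chest [ 2.3 -0.8  0.9] w 0.0 q [-0.27  0.34  1.34  0.    1.46 -2.01]
```

servo_tool --moves '[{"dp":[0.045,0,0.04],"delta_rot":[0,0,0],"fingers":0},{"dp":[0.045,0,0.04],"delta_rot":[0,0,0],"fingers":0},{"dp":[0.045,0,0.04],"delta_rot":[0,0,0],"fingers":0}]'

```text
clock: 9.65
position: [0.5918, -0.1039, 0.309]
ee_rot: [0.002, -0.086, 0.996, -0.001]
contact_force: [0.9, 0.1, 1.4]
width: 0.0001
gripper_force: 0.8
```

servo_tool --moves '[{"dp":[0.04,0,0.05],"delta_rot":[0,0,0],"fingers":0},{"dp":[0.04,0,0.055],"delta_rot":[0,0,0],"fingers":0}]'

```text
clock: 9.85
position: [0.5762, -0.1067, 0.2879]
ee_rot: [0.002, -0.086, 0.996, -0.001]
contact_force: [1.0, -0.3, 0.9]
width: -0.0003
gripper_force: 0.7
```

```bash
python3 -c "
from h import *
pose()"
```

```text
t 9.85 tip(chest mm) [-31.8  -3.3 214.9] rot units left [-0.02  0.04  0.01] F chest [ 0.9 -0.4  0.9] w -0.0 q [-0.3   0.3   1.51  0.    1.33 -2.05]
```

servo_tool --moves '[{"dp":[0.025,0,0.055],"delta_rot":[0,0,0],"fingers":0},{"dp":[0.025,0,0.055],"delta_rot":[0,0,0],"fingers":0},{"dp":[0.015,0,0.04],"delta_rot":[0,0,0],"fingers":0}]'

```text
clock: 10.15
position: [0.5623, -0.1088, 0.2562]
ee_rot: [-0.0, -0.086, 0.996, -0.0]
contact_force: [-0.3, -1.3, 0.8]
width: 0.0003
gripper_force: 0.7
```

servo_tool --moves '[{"dp":[0.01,0,0.03],"delta_rot":[0,0,0],"fingers":0},{"dp":[0.01,0,0.02],"delta_rot":[0,0,0],"fingers":0}]'

```text
clock: 10.35
position: [0.5588, -0.1092, 0.2463]
ee_rot: [0.0, -0.086, 0.996, 0.0]
contact_force: [2.0, -0.2, 1.2]
width: 0.0
gripper_force: 0.5
```

servo_tool --moves '[{"dp":[0,0,0.015],"delta_rot":[0,0,0],"fingers":0}]'

```text
clock: 10.45
position: [0.5583, -0.1092, 0.2435]
ee_rot: [-0.0, -0.086, 0.996, 0.0]
contact_force: [-0.6, -0.7, 1.0]
width: -0.0003
gripper_force: 0.7
```

```bash
python3 -c "
from h import *
pose()"
```

```text
t 10.45 tip(chest mm) [-50.2  -2.6 170.5] rot units left [ 0.01 -0.01  0.01] F chest [-0.7 -0.6  1. ] w -0.0 q [-0.32  0.31  1.62  0.    1.22 -2.06]
```

servo_tool --moves '[{"dp":[0,0,0.01],"delta_rot":[0,0,0],"fingers":0}]'

```text
clock: 10.55
position: [0.5584, -0.1091, 0.2416]
ee_rot: [-0.0, -0.086, 0.996, 0.0]
contact_force: [-0.7, -0.7, 1.0]
width: 0.0001
gripper_force: 0.7
```

servo_tool --moves '[{"dp":[0,0,0.01],"delta_rot":[0,0,0],"fingers":0}]'

```text
clock: 10.65
position: [0.5585, -0.1092, 0.2405]
ee_rot: [-0.0, -0.086, 0.996, 0.0]
contact_force: [-4.1, 0.6, 15.0]
width: 0.0002
gripper_force: 6.9
```

servo_tool --moves '[{"dp":[0,0,0.005],"delta_rot":[0,0,0],"fingers":0}]'

```text
clock: 10.75
position: [0.5585, -0.1091, 0.2406]
ee_rot: [0.0, -0.086, 0.996, -0.0]
contact_force: [-5.2, 1.5, 14.5]
width: -0.0003
gripper_force: 7.2
```

The lid met the case (15 N, tip at z ≈ 168 mm). Lift clear and look.

servo_tool --moves '[{"dp":[0,0,-0.05],"delta_rot":[0,0,0],"fingers":0},{"dp":[0,0,-0.2],"delta_rot":[0,0,0],"fingers":0},{"dp":[0.2,0,-0.15],"delta_rot":[0,0,0],"fingers":0},{"dp":[0.2,0,-0.15],"delta_rot":[0,0,0],"fingers":0},{"dp":[0.2,0,0],"delta_rot":[0,0,0],"fingers":0}]'

```text
clock: 11.25
position: [0.4413, -0.1306, 0.3532]
ee_rot: [0.004, -0.087, 0.996, -0.002]
contact_force: [-0.5, -1.3, 0.5]
width: -0.0002
gripper_force: 0.0
```

servo_tool --moves '[{"dp":[0.2,0,0],"delta_rot":[0,0,0],"fingers":0},{"dp":[0.2,0,0],"delta_rot":[0,0,0],"fingers":0},{"dp":[0.1,0,0],"delta_rot":[0,0,0],"fingers":0},{"dp":[0,0,0],"delta_rot":[0,0,0],"fingers":0},{"dp":[0,0,0],"delta_rot":[0,0,0],"fingers":0}]'

```text
clock: 11.75
position: [0.3425, -0.1471, 0.3494]
ee_rot: [0.001, -0.086, 0.996, -0.0]
contact_force: [-0.3, -0.2, -0.9]
width: -0.0
gripper_force: 0.0
```

```bash
python3 -c "
from h import *
pose()
p,d=imaging.get_image('scene');cv2.imwrite('pics/s3.png',cv2.resize(p[100:320,230:500,::-1],None,fx=2.7,fy=2.7))
Q=ch(cloud('scene',d)).reshape(-1,3)
m=(abs(Q[:,1])<.13)&(abs(Q[:,2]-.165)<.04)
for a in(-75,-50,45,70):
  r=Q[m&(abs(Q[:,0]*1000-a)<8)]; print(a,len(r),np.median(r[:,2])*1000)
for z in (.03,.08):
 for sg in(1,-1):
  r=Q[(abs(Q[:,2]-z)<.01)&(abs(Q[:,0]+.09)<.03)&(abs(Q[:,1]*sg-.075)<.05)]; print(z,sg,len(r),np.median(r[:,0])*1000)
"
```

```text
t 11.75 tip(chest mm) [-269.1   -3.4  276.4] rot units left [-0.01  0.02  0.  ] F chest [-0.4 -0.1 -0.9] w -0.0 q [-0.59 -0.07  1.79  0.    1.42 -2.34]
-75 879 166.76821439028606
-50 524 168.67686717415864
45 493 168.5686118531837
70 473 168.6840896870017
0.03 1 59 -92.46884304888852
0.03 -1 73 -91.13308094933448
0.08 1 84 -92.67341683821174
0.08 -1 95 -91.21021990735825
```

View pics/s3.png

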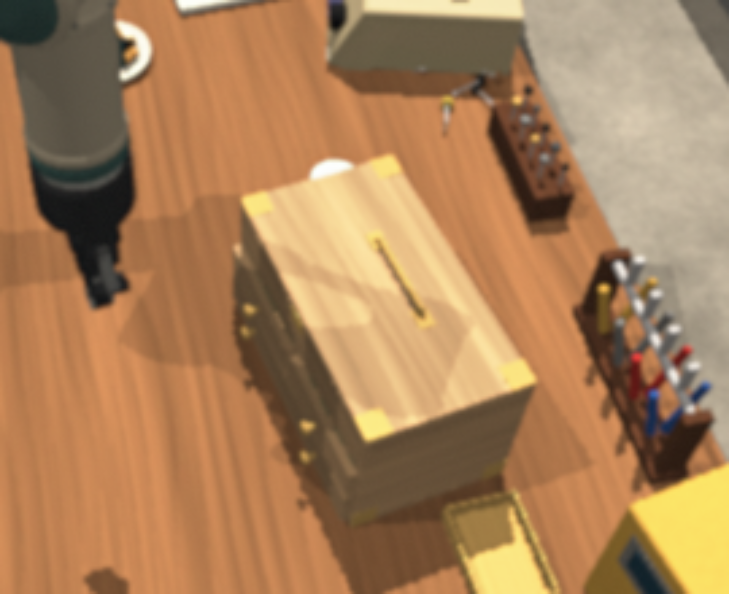

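The lid is flat at 168 mm, with its corners at (260,205) and (375,425), and the drawer fronts are flush with the bottom one. The gripper is clear at (100,290).

```bash
python3 -c "
from rig import manip
print(manip.sign_off())"
```

```text
the job is handed in; nothing more can be done
None
```

I pushed both upper drawers home to their stops, level with the bottom drawer, then folded the lid fully down and handed the job in at about 12 s with the arm clear; sign-off returned no verdict.

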